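Nudge a sample capsule home in the three-point nest of a measuring stage

ROBOT

A 7-joint arm with a two-finger parallel gripper is mounted at the origin on the work surface. World frame = base frame: x ahead of the robot, y to its left, z up, the work surface at z = 0. Lengths are in m, angles in rad, forces in N, time in s.
With the tool pointing down it reaches from about 0.35 to 0.9 m from the base axis. Payload 7.2 kg.
Tool frame: the origin (TCP) lies at the very end of the fingers, on their centre line; the grasp point (between the pads) lies 19 mm behind it; z points along the fingers, y is the line along which they close (so a half turn about z gives the same grasp; the last joint's range is limited). The gripper opens to 85 mm and grips with 20 to 120 N. Pads are 22 mm wide; open, the fingers measure 114 mm over their backs; the gripper's body (76 mm by 85 mm) begins 54 mm behind the grasp point. The pads swing forward as they close: fully open they stand 13 mm farther back than shut.
Start: joints at [-1.4, 0.411, -0.013, 1.596, 0.006, 1.134, -0.082], TCP at [0.148, 0.607, 0.231] pointing down, gripper open.
Joint ranges: [-2.95, 2.95], [-0.29, 1.99], [-1.47, 1.44], [0.14, 2.54], [-1.03, 4.17], [0.13, 1.85], [-2.86, 2.86]. Speed limits (rad/s): [2.39, 2.39, 3.01, 3.01, 3.14, 3.14, 3.14].

INTERFACE

Orientations are given as a rotation vector (axis times angle).
In Python, from workcell import robot, viewer, job, finder gives the robot as it stands.
- The arm moves only by the tool drive_tool, never from a script. Its argument "rows" is a list of rows, each an object of numbers: "x", "y", "z": the shift along the tool's x, y, z in m; "roll": the turn about the tool's z in rad; "grip": the opening, from 0 (shut) to 1 (fully open). A call has 1 to 12 rows; each row shifts and turns the commanded pose from where the row before left it, along the tool's axes as they then stand; what a row does not reach is not made up. A row lasts 1/8 s, in which the tool goes at most 62.5 mm and 10.7 degrees, less where a joint would pass 70% of its speed; a pose out of reach is approached as far as the arm can. A call with a gripper value outside its range is refused whole. The fingers move at their own pace and stop on an object; the grip force is fixed at half the most. Time passes only in rows, so rows that do not move let the fingers close. It gives the time, the measured TCP pose, the force, the opening and the grip force at its end, in the units of the state.
- robot.get_obs(): the state, without advancing time (a new reading comes with each control period).
- viewer.snapshot(name): name is "scene" or "top" or "wrist"; returns (picture, depth): 384x512x3 uint8, red, green, blue; 384x512 float32, m along the optical axis (not along the pixel's ray), 0 where there is no reading.
- viewer.get_calibration(name): a dict with "intrinsics" (3x3 intrinsics, pixels), "k1" (the pictures are not rectified: a ray, as slopes to the right and down, at radius r is drawn at 1 + k1 r^2 times it, then the intrinsics apply), "R" (3x3) and "t" (3): a world point X has camera coordinates R X + t. Camera axes: x right, y down, z forward; pixel columns grow to the right and rows downward; lengths in m; the calibration is good to about 2 mm. A picture is of the moment at which its call begins: read the wrist's pose just before it. get_calibration takes no time and is no camera call; for the wrist camera it gives the pose at the moment of the call.
- job.hand_in(): hands the job in; it is judged then, once.
Trained networks look in the newest picture that a camera, given by its name, has taken for a name from the list of things; names that differ only in an ending like _2 or _b are one class to them, and where a whole thing is asked for, a point or a joint stands for the part that bears it (a point fixed in the world has none). Each returns a list of dicts, best first, with "conf" (0 to 1); they miss things now and then, are a little off and sometimes report something else, mostly with a low value. They report only what shows in the picture. A call takes as long as a camera call. They do not tell look-alikes from the thing itself.
- finder.spot_in(camera, target): "extent" ([left, top, right, bottom] in pixels, round what is visible of it).
- finder.landmark_of(camera, target): "position" ([column, row] in pixels: a listed point, or the origin of a listed thing).
The state is a dict: "t": time; "joint_pos": joint angles; "qvel": joint speeds; "joint_torque": joint torques, N m; "eef_pos": TCP position; "orientation": TCP orientation; "force": force on the tool from outside, world axes, zero at the start; "wrist_torque": the same for the moment, N m; "width": opening from 0.0 (shut) to 1.0 (fully open); "grip_force": force on a finger pad.
Only numpy, scipy, OpenCV 4.12 (cv2) and the standard library are available. Lean on these libraries where they do the work, as an engineer would, in place of code of your own. Each camera call takes 0.05 s, during which the arm holds its last target. There are 200 camera calls.

TASK

Set the gold sample capsule upright inside the yellow ring on the measuring stage and let go of it. Then gently nudge it along the stage, past the orange spring roller, until it is fully home in the nest, touching both steel pins with the roller holding it there, and back off. The pins are delicate, so never press the capsule against them with more than 20 N, and leave everything else where it is.

Things in the scene. Friction and masses are not known exactly. Their poses are not given: they have to be found in the camera images.
- gold_center (a point): centre (22 mm above its underside) of the gold sample capsule: an upright brass-coloured closed cylinder, 54 mm diameter, 44 mm tall, 0.3 to 0.65 kg, its z axis the cylinder's axis. It stands in one of three places in the white tray, beside two grey-lidded capsules of the same size that are to be left alone.
- stage: the measuring stage, a fixed grey plate 200 x 170 mm, 12 mm thick; origin at the centre of its underside on the table, z up. Its +x axis is the push direction, along the line y = 0 from the yellow ring into the nest. The nest (two steel pins, orange roller, slippery blue guide rail) stands on it; the rail, 20 mm high on the +y side, has its face 29 mm from the home centre line, up to a flared mouth 57 mm before home.
- ring (a point): centre of the yellow ring (68 mm outer, 58 mm inner diameter) painted on the plate's top surface, 12 mm above the table, at x = -55 mm, y = 0 of the stage; axes as the stage's. There is room for fingers on all sides of a capsule standing there.
- nest_middle (a point): stage point x = +30 mm, y = 0, on the plate: middle of the range of the nest, which is locked so that a home capsule's centre lies at y = 0 and anywhere from x = +20 to +40 mm (not measured: feel for it). Rigid steel pins with freely spinning sleeves (12 mm diameter, 24 mm high): centres 33 mm from the home centre, at 78 degrees to the +y and 40 degrees to the -y side of stage +x. Axes as the stage's.
- roller_middle (a point): on the plate, middle of the range of the orange upright roller (12 mm diameter, top 24 mm above the plate), 23 mm before and 19 mm to the -y side of the home centre. It is sprung along y; passing it takes 2 to 12 N of push, starting some 50 mm before home. Past it friction usually stops the capsule short; at the pins the push rises steeply, about 7 N per mm, and 13 to 15 N seats it.
- tray: fixed white tray, 170 x 350 mm with a rim 14 mm high and a floor 5 mm thick, origin under its centre; the three capsules stand on its floor in a row along its y axis, 108 mm apart.
- grey1_center (a point): centre of a capsule with a grey lid and white body, 54 mm diameter, 44 mm tall; leave alone
- grey2_center (a point): centre of the other capsule with a grey lid and white body, same size; leave alone
- jar_spot (a point): foot of an amber jar, 60 mm diameter, 85 mm tall; leave alone
- weight_spot (a point): foot of a brass balance weight, 40 mm diameter, 62 mm tall; leave alone
Mind the look-alikes: they are no part of the job. What is shaped like the part that bears gold_center but purple is not meant.

How it is judged:
By the outcome, as a careful person would: the job done as asked, in the order asked, and still so for the second after the job is handed in, with the robot touching nothing.
It also fails if it takes over 72 s, if anything falls off the work surface, if the arm or the gripper's body presses on something with over 40 N, if the wrist force passes 120 N, or if a joint passes its speed limit or range.

## Working session

There is one attempt and no reset: what is moved stays moved. The work goes in short steps, Python scripts to look and compute and a tool call to move; the robot and the scene stay as the last step left them, time stands still between calls to the robot, and variables do not carry over. Pictures are saved under pics/ and viewed, at most 10 in all, crops included, and the job is handed in when it is done.

Besides the shell and the picture viewer there is one more tool, called after "Emit:" as name(argument=value, ...), one argument or row to a line, values as JSON. drive_tool: Moves the arm, as the interface text tells. Its arguments: {"type":"object","properties":{"rows":{"type":"array"}},"required":["rows"]}

```bash
mkdir -p pics
cat > h.py <<'E'
import numpy as np, cv2
from workcell import robot, viewer, job, finder
from scipy.spatial.transform import Rotation as Ro
def ray(c,uv):
    K=np.array(c["intrinsics"]);k=c["k1"]
    d=np.array([(uv[0]-K[0,2])/K[0,0],(uv[1]-K[1,2])/K[1,1]]);s=d.copy()
    for _ in range(20): s=d/(1+k*(s@s))
    R=np.array(c["R"]);return -R.T@np.array(c["t"]),R.T@np.r_[s,1]
def onz(c,uv,z):
    o,d=ray(c,uv);return o+d*(z-o[2])/d[2]
def proj(c,X):
    p=np.array(c["R"])@X+np.array(c["t"]);s=p[:2]/p[2];s=s*(1+c["k1"]*(s@s));K=np.array(c["intrinsics"])
    return K[:2,:2]@s+K[:2,2]
E
python3 - <<'E'
from h import *
o=robot.get_obs();print(o["t"],o["eef_pos"],o["orientation"],o["force"])
ims=[]
Z=dict(gold_center=.027,grey1_center=.027,grey2_center=.027,ring=.012,nest_middle=.012,roller_middle=.012,stage=0,tray=0,jar_spot=0,weight_spot=0)
for n in("top","scene"):
    p,d=viewer.snapshot(n);c=viewer.get_calibration(n);cv2.imwrite(f"pics/{n}0.png",p[:,:,::-1]);np.save(n+"d.npy",d)
    for t,z in Z.items():
        for r in finder.landmark_of(n,t)[:3]: print(n,t,round(r["conf"],2),np.round(r["position"],1),np.round(onz(c,r["position"],z),4))
E
```

```text
0.0 [0.14775873 0.60677646 0.23044146] [-3.74161830e-01 -3.11915746e+00  2.52077320e-03] [ 0.40608357 -0.11129461  0.41077143]
top gold_center 0.97 [373.8 261.2] [ 0.3398 -0.293   0.027 ]
top gold_center 0.89 [393.4 199.7] [ 0.492  -0.3481  0.027 ]
top grey2_center 0.74 [349.2 200.6] [ 0.4909 -0.2356  0.027 ]
top ring 0.98 [187.7 194.4] [0.5118 0.1681 0.012 ]
top roller_middle 0.85 [199.9 168.2] [0.5782 0.1376 0.012 ]
top stage 0.96 [192.1 171.8] [0.5711 0.1588 0.    ]
top stage 0.63 [197.7 159.5] [0.6028 0.1446 0.    ]
top tray 0.97 [345.5 199.8] [ 0.4956 -0.2317  0.    ]
top jar_spot 0.9 [285.8 123.1] [ 0.6965 -0.0828  0.    ]
top weight_spot 0.77 [105.5 205.2] [0.4872 0.3814 0.    ]
scene gold_center 0.87 [163.  172.4] [ 0.3437 -0.298   0.027 ]
scene gold_center 0.59 [126.1 195.5] [ 0.486  -0.3625  0.027 ]
scene grey1_center 0.66 [195.5 203. ] [ 0.5017 -0.1462  0.027 ]
scene grey1_center 0.61 [378.4 217. ] [0.5144 0.3541 0.027 ]
scene grey2_center 0.71 [166.8 196.3] [ 0.4773 -0.2392  0.027 ]
scene ring 0.65 [306.5 218.6] [0.5211 0.1651 0.012 ]
scene nest_middle 0.59 [302.6 235.7] [0.5942 0.157  0.012 ]
scene roller_middle 0.81 [292.1 229.6] [0.5724 0.1292 0.012 ]
scene stage 0.88 [297.1 235.2] [0.5791 0.1429 0.    ]
scene tray 0.8 [170.7 207.5] [ 0.4941 -0.2258  0.    ]
scene jar_spot 0.6 [198.2 261.5] [ 0.7041 -0.0875  0.    ]
scene weight_spot 0.79 [380.7 216.1] [0.4722 0.3702 0.    ]
```

View pics/top0.png

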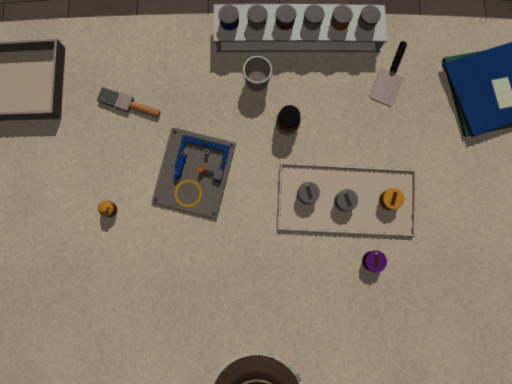

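View pics/scene0.png

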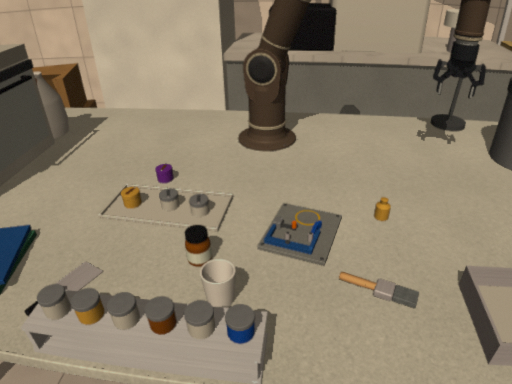

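Candidates for gold in the top picture: the gold capsule in the tray at (393,200), the purple look-alike at (374,261), the brass weight at (106,209) and the gold lid in the rack at (340,15). The white tray row also has grey lids at (308,193) and (346,200). I choose (393,200) and will check it in a crop.

```bash
cat >> h.py <<'E'
def tool(w):  # world shift -> tool axes
    return Ro.from_rotvec(robot.get_obs()["orientation"]).as_matrix().T@np.array(w)
E
python3 - <<'E'
from h import *
p=cv2.imread("pics/top0.png")
cv2.imwrite("pics/crop.png",np.hstack([cv2.resize(p[170:230,360:420],(400,400),interpolation=2),cv2.resize(p[125:225,150:250],(400,400),interpolation=2)]))
o=robot.get_obs();R=Ro.from_rotvec(o["orientation"]).as_matrix();print(R.round(3))
c=viewer.get_calibration("wrist");print(c); Rc=np.array(c["R"]);pos=-Rc.T@c["t"];print("cam in tool",R.T@(pos-o["eef_pos"]),(Rc@R).round(3))
print(tool(np.array([.47,.17,.28])-o["eef_pos"]))
E
```

```text
[[-0.972  0.237 -0.   ]
 [ 0.237  0.972  0.   ]
 [ 0.     0.    -1.   ]]
{'intrinsics': array([[291.09985787,   0.        , 250.90181921],
       [  0.        , 291.09985787, 191.20720994],
       [  0.        ,   0.        ,   1.        ]]), 'k1': -0.01156857068797607, 'R': array([[ 2.35405854e-01,  9.71896951e-01, -6.33036521e-04],
       [ 9.37567502e-01, -2.26919142e-01,  2.63580886e-01],
       [ 2.56029811e-01, -6.26419979e-02, -9.64637090e-01]]), 't': array([-0.62487445, -0.03477309,  0.37815859])}
cam in tool [ 6.68631618e-02  3.78259484e-05 -1.42264815e-01] [[ 0.001  1.     0.001]
 [-0.965  0.001 -0.264]
 [-0.264 -0.     0.965]]
[-0.41646958 -0.34862354 -0.04873262]
```

View pics/crop.png

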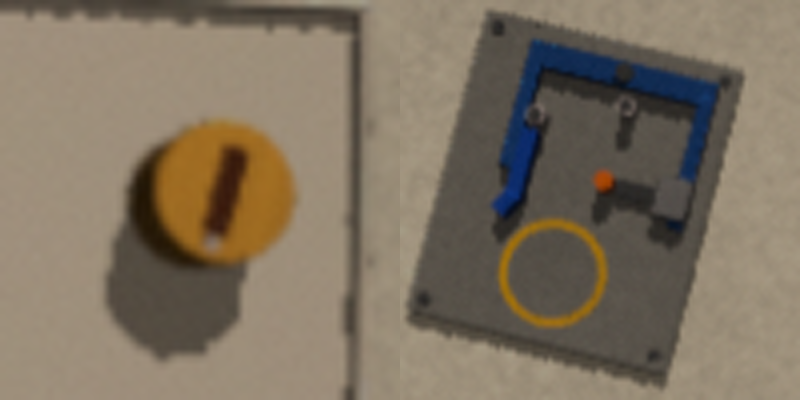

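The crop shows the gold lid (brass colour, dark handle mark, in the tray) is the right one. It also shows the stage: ring centre, orange roller, pins, and the rail on the left. Next I move over the stage for a wrist view.

Emit:
drive_tool(
  rows=[
    {"x": -0.046,"y": -0.039,"z": -0.006,"grip": 1},
    {"x": -0.046,"y": -0.039,"z": -0.006,"grip": 1},
    {"x": -0.046,"y": -0.039,"z": -0.006,"grip": 1},
    {"x": -0.046,"y": -0.039,"z": -0.006,"grip": 1},
    {"x": -0.046,"y": -0.039,"z": -0.006,"grip": 1},
    {"x": -0.046,"y": -0.039,"z": -0.006,"grip": 1},
    {"x": -0.046,"y": -0.039,"z": -0.006,"grip": 1},
    {"x": -0.046,"y": -0.039,"z": -0.006,"grip": 1},
    {"x": -0.046,"y": -0.038,"z": 0,"grip": 1},
    {"grip": 1},
    {"grip": 1},
  ],
)

```text
invalid input at $.rows[0]: expected keys x, y, z, roll, grip
```

Run:
```python
from h import *
o=robot.get_obs();c=viewer.get_calibration("wrist");p,d=viewer.snapshot("wrist")
print(o["t"],o["eef_pos"],o["orientation"])
cv2.imwrite("pics/w1.png",p[:,:,::-1]);np.save("w1d.npy",d)
import pickle;pickle.dump(c,open("w1c.pkl","wb"))
for t,z in dict(ring=.012,nest_middle=.012,roller_middle=.012,stage=0).items():
    for r in finder.landmark_of("wrist",t)[:2]: print(t,round(r["conf"],2),np.round(r["position"],1),np.round(onz(c,r["position"],z),4))
# yellow ring
hsv=cv2.cvtColor(p,cv2.COLOR_RGB2HSV);m=cv2.inRange(hsv,(18,120,80),(32,255,255))
n,l,s,ce=cv2.connectedComponentsWithStats(m);
for i in range(1,n):
    if s[i][4]>60: print(s[i],ce[i])
k=1+np.argmax(s[1:,4]);ct,_=cv2.findContours((l==k).astype(np.uint8),cv2.RETR_EXTERNAL,cv2.CHAIN_APPROX_NONE)
q=np.array([onz(c,u,.012)[:2] for u in max(ct,key=len)[:,0].astype(float)]);e=cv2.fitEllipse((q*1e4).astype(np.float32));print("ring",e)
m=cv2.inRange(hsv,(3,170,120),(14,255,255));n,l,s,ce=cv2.connectedComponentsWithStats(m)
for i in range(1,n):
    if s[i][4]>30: print("or",s[i],ce[i],onz(c,ce[i],.036))
```

```text
1.1 [0.1478328  0.60725923 0.23128848] [-3.74294362e-01 -3.11918120e+00 -3.28324952e-05]Traceback (most recent call last):
  File "<stdin>", line 13, in <module>
    return _wrapfunc(a, 'argmax', axis=axis, out=out, **kwds)
    return bound(*args, **kwds)
ValueError: attempt to get argmax of an empty sequence
```

View pics/w1.png

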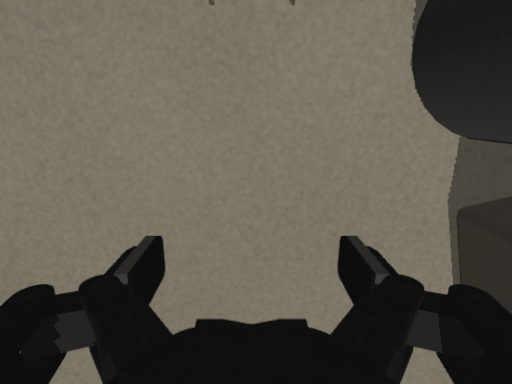

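The move was refused because every key is needed, so this view shows only bare table with the fingers at the bottom, near (155,265) and (350,265). I'll repeat it with complete rows.

Emit:
drive_tool(
  rows=[
    {"x": -0.046,"y": -0.039,"z": -0.006,"roll": 0,"grip": 1},
    {"x": -0.046,"y": -0.039,"z": -0.006,"roll": 0,"grip": 1},
    {"x": -0.046,"y": -0.039,"z": -0.006,"roll": 0,"grip": 1},
    {"x": -0.046,"y": -0.039,"z": -0.006,"roll": 0,"grip": 1},
    {"x": -0.046,"y": -0.039,"z": -0.006,"roll": 0,"grip": 1},
    {"x": -0.046,"y": -0.039,"z": -0.006,"roll": 0,"grip": 1},
    {"x": -0.046,"y": -0.039,"z": -0.006,"roll": 0,"grip": 1},
    {"x": -0.046,"y": -0.039,"z": -0.006,"roll": 0,"grip": 1},
    {"x": -0.046,"y": -0.038,"z": 0,"roll": 0,"grip": 1},
    {"x": 0,"y": 0,"z": 0,"roll": 0,"grip": 1},
    {"x": 0,"y": 0,"z": 0,"roll": 0,"grip": 1},
  ],
)

```text
t: 2.72
eef_pos: [0.467, 0.1697, 0.2792]
orientation: [-0.375, -3.119, -0.001]
force: [0.1, 0.7, -0.7]
width: 0.999
grip_force: 0.0
```

```bash
cat > look.py <<'E'
from h import *
import sys,pickle
o=robot.get_obs();c=viewer.get_calibration("wrist");p,d=viewer.snapshot("wrist")
print(o["t"],o["eef_pos"],o["orientation"])
cv2.imwrite(f"pics/{sys.argv[1]}.png",p[:,:,::-1]);np.save(f"{sys.argv[1]}d.npy",d)
pickle.dump((c,o),open(f"{sys.argv[1]}.pkl","wb"))
for a in sys.argv[2:]:
    t,z=a.split("=")
    for r in finder.landmark_of("wrist",t)[:2]: print(t,round(r["conf"],2),np.round(r["position"],1),np.round(onz(c,r["position"],float(z)),4))
E
python3 look.py w2 ring=.012 nest_middle=.012 roller_middle=.012 stage=0
python3 - <<'E'
import cv2,pickle
from h import *
c,o=pickle.load(open("w2.pkl","rb"));p=cv2.imread("pics/w2.png")
hsv=cv2.cvtColor(p,cv2.COLOR_BGR2HSV);m=cv2.inRange(hsv,(18,120,80),(32,255,255))
n,l,s,ce=cv2.connectedComponentsWithStats(m)
if n>1:
    k=1+np.argmax(s[1:,4]);print(s[k]);ct,_=cv2.findContours((l==k).astype(np.uint8),cv2.RETR_EXTERNAL,cv2.CHAIN_APPROX_NONE)
    q=np.array([onz(c,u,.012)[:2] for u in max(ct,key=len)[:,0].astype(float)]);print("ring mm",cv2.fitEllipse((q*1e3).astype(np.float32)))
m=cv2.inRange(hsv,(3,170,100),(14,255,255));n,l,s,ce=cv2.connectedComponentsWithStats(m)
for i in range(1,n):
    if s[i][4]>30: print("or",s[i],ce[i],onz(c,ce[i],.036))
E
```

```text
2.725 [0.46701784 0.16965686 0.27922454] [-3.74688500e-01 -3.11874511e+00 -5.84220620e-04]
ring 0.57 [256.5 192.2] [0.514  0.1666 0.012 ]
nest_middle 0.59 [258.1 248.9] [0.6028 0.1481 0.012 ]
roller_middle 0.82 [244.3 235. ] [0.5753 0.133  0.012 ]
roller_middle 0.67 [256.1 196.6] [0.5204 0.1645 0.012 ]
stage 0.9 [258.1 225.4] [0.5698 0.1561 0.    ]
[388 122  31  30 655]
ring mm ((484.072021484375, 382.8265686035156), (38.9876708984375, 41.941619873046875), 173.37759399414062)
or [240 236   8   8  35] [243.62857143 239.37142857] [0.57155626 0.13348288 0.036     ]
```

View pics/w2.png

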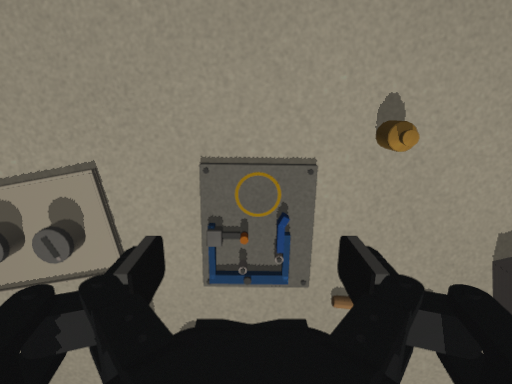

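The wrist view shows the stage square to the camera: ring (258,195), roller (244,240), pins (243,270) and (279,260), plate corners (202,158), (316,160), (309,286), (204,284). Now I'll fit these.

Run:
```python
import cv2,pickle
from h import *
c,o=pickle.load(open("w2.pkl","rb"));p=cv2.imread("pics/w2.png");hsv=cv2.cvtColor(p,cv2.COLOR_BGR2HSV)
m=cv2.inRange(hsv,(12,130,60),(35,255,255));m[:165]=0;m[228:]=0;m[:,:225]=0;m[:,295:]=0
ys,xs=np.nonzero(m);q=np.array([onz(c,(x,y),.012)[:2] for x,y in zip(xs,ys)])*1e3
e=cv2.fitEllipse(q.astype(np.float32));print("ring",len(q),e)
A=np.c_[2*q,np.ones(len(q))];s=np.linalg.lstsq(A,(q**2).sum(1),rcond=None)[0];ring=s[:2];print("circle",ring,np.sqrt(s[2]+ring@ring))
C=np.array([onz(c,u,.012)[:2] for u in[(202,163),(316,165),(309,286),(204,285)]])*1e3;print("corners",C.round(1),"mean",C.mean(0))
for a,b in((0,3),(1,2),(0,1),(3,2)):
    v=C[b]-C[a];print(np.hypot(*v).round(1),np.degrees(np.arctan2(v[1],v[0])).round(2))
yaw=np.radians(-15)
for n,u in dict(roller=(243.6,239.4),pinA=(243,270),pinB=(279,260)).items():
    w=onz(c,u,.036)[:2]*1e3;print(n,w.round(1))
    for yd in(-14,-15,-16):
        t=np.radians(yd);Rm=np.array([[np.cos(t),np.sin(t)],[-np.sin(t),np.cos(t)]]);print(yd,(Rm@(w-ring)+[-55,0]).round(1))
# top camera check of capsule positions
ct=viewer.get_calibration("top");pt=cv2.imread("pics/top0.png");h=cv2.cvtColor(pt,cv2.COLOR_BGR2HSV)
m=cv2.inRange(h,(12,120,80),(30,255,255));
def cc(box,z):
    mm=np.zeros_like(m);mm[box[1]:box[3],box[0]:box[2]]=m[box[1]:box[3],box[0]:box[2]]
    ys,xs=np.nonzero(mm);print(len(xs),onz(ct,(xs.mean(),ys.mean()),z))
cc((375,180,412,216),.045);cc((165,175,210,212),.012)
```

```text
ring 464 ((517.7284545898438, 167.25070190429688), (63.18888854980469, 63.49599838256836), 90.15142059326172)
circle [517.72653113 167.25013212] 31.52947207320414
corners [[453.9 101.3]
 [494.9 258.2]
 [685.6 212.4]
 [644.2  49.3]] mean [569.63658473 155.30750305]
197.3 -15.26
196.2 -13.5
162.2 75.36
168.3 75.75
roller [571.6 133.4]
-14 [  5.4 -19.8]
-15 [  5.8 -18.7]
-16 [  6.1 -17.7]
pinA [619.2 120.6]
-14 [ 54.8 -20.7]
-15 [ 55.1 -18.8]
-16 [ 55.4 -16.8]
pinB [615.7 176. ]
-14 [38.  32.2]
-15 [37.4 33.8]
-16 [36.8 35.4]
323 [ 0.49416787 -0.3418868   0.045     ]
224 [0.51579047 0.16772872 0.012     ]
```

Emit:
drive_tool(
  rows=[
    {"x": -0.0113,"y": -0.0545,"z": 0,"roll": 0,"grip": 1},
    {"x": -0.0113,"y": -0.0545,"z": 0,"roll": 0,"grip": 1},
    {"x": -0.0113,"y": -0.0545,"z": 0,"roll": 0,"grip": 1},
    {"x": -0.0113,"y": -0.0545,"z": 0,"roll": 0,"grip": 1},
    {"x": -0.0113,"y": -0.0545,"z": 0.005,"roll": 0,"grip": 1},
    {"x": -0.0113,"y": -0.0545,"z": 0.01,"roll": 0,"grip": 1},
    {"x": -0.0113,"y": -0.0545,"z": 0.015,"roll": 0,"grip": 1},
    {"x": -0.0113,"y": -0.0545,"z": 0.015,"roll": 0,"grip": 1},
    {"x": -0.0113,"y": -0.0545,"z": 0.015,"roll": 0,"grip": 1},
    {"x": 0,"y": 0,"z": 0,"roll": 0,"grip": 1},
    {"x": 0,"y": 0,"z": 0,"roll": 0,"grip": 1},
  ],
)

```text
t: 4.35
eef_pos: [0.4504, -0.3306, 0.219]
orientation: [-0.373, -3.119, -0.001]
force: [0.6, -0.0, -0.1]
width: 0.997
grip_force: 0.0
```

```bash
python3 look.py w3 gold_center=.027 grey1_center=.027
python3 - <<'E'
import cv2,pickle
from h import *
c,o=pickle.load(open("w3.pkl","rb"));p=cv2.imread("pics/w3.png");d=np.load("w3d.npy");hsv=cv2.cvtColor(p,cv2.COLOR_BGR2HSV)
m=cv2.inRange(hsv,(12,120,50),(30,255,255));n,l,s,ce=cv2.connectedComponentsWithStats(m)
k=1+np.argmax(s[1:,4]);print(s[k],ce[k])
ys,xs=np.nonzero(l==k);P=[]
K=np.array(c["intrinsics"])
for x,y in zip(xs,ys):
    o_,r=ray(c,(x,y));P.append(o_+r*d[y,x])
P=np.array(P);print(np.percentile(P[:,2],[5,50,95]))
T=P[P[:,2]>.045];print("top",len(T),T.mean(0),(T.min(0)+T.max(0))/2,np.ptp(T,axis=0))
E
```

```text
4.35 [ 0.4503853  -0.33056122  0.21898116] [-3.73330242e-01 -3.11865184e+00 -1.03330236e-03]
gold_center 0.85 [261.1  66.3] [ 0.3422 -0.2932  0.027 ]
gold_center 0.71 [251.8 211.3] [ 0.4988 -0.3411  0.027 ]
grey1_center 0.96 [420.7 182.2] [ 0.5105 -0.1381  0.027 ]
[ 228  185   46   52 1643] [250.01765064 210.64029215]
[0.01968194 0.04859422 0.04991342]
top 1397 [ 0.49410264 -0.34231752  0.04940502] [ 0.45342274 -0.34152906  0.20317961] [0.1358166  0.05344504 0.31617452]
```

View pics/w3.png

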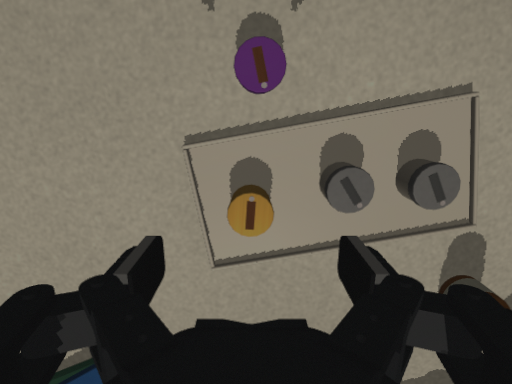

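Gold is at (250,211) in the wrist view, and I make its centre (0.494, -0.342). Purple is at (260,65). The left rim is close, so I'll grip high, above the rim.

Emit:
drive_tool(
  rows=[
    {"x": -0.0227,"y": -0.0007,"z": 0.03,"roll": 0.012,"grip": 0.86},
    {"x": -0.0226,"y": 0,"z": 0.04,"roll": 0,"grip": 0.86},
    {"x": 0,"y": 0,"z": 0.04,"roll": 0,"grip": 0.86},
    {"x": 0,"y": 0,"z": 0.035,"roll": 0,"grip": 0.86},
    {"x": 0,"y": 0,"z": 0.03,"roll": 0,"grip": 0.86},
    {"x": 0,"y": 0,"z": 0.018,"roll": 0,"grip": 0.86},
    {"x": 0,"y": 0,"z": 0.006,"roll": 0,"grip": 0.86},
    {"x": 0,"y": 0,"z": 0,"roll": 0,"grip": 0.86},
    {"x": 0,"y": 0,"z": 0,"roll": 0,"grip": 0.86},
  ],
)

```text
t: 5.62
eef_pos: [0.4946, -0.3434, 0.0214]
orientation: [0.393, 3.115, -0.001]
force: [0.2, 0.4, 0.6]
width: 0.856
grip_force: 0.0
```

Emit:
drive_tool(
  rows=[
    {"x": 0,"y": 0,"z": 0,"roll": 0,"grip": 0.4},
    {"x": 0,"y": 0,"z": 0,"roll": 0,"grip": 0.4},
    {"x": 0,"y": 0,"z": 0,"roll": 0,"grip": 0.4},
    {"x": 0,"y": 0,"z": 0,"roll": 0,"grip": 0.4},
    {"x": 0,"y": 0,"z": 0,"roll": 0,"grip": 0.4},
    {"x": 0,"y": 0,"z": 0,"roll": 0,"grip": 0.4},
  ],
)

```text
t: 6.38
eef_pos: [0.4945, -0.3431, 0.0214]
orientation: [0.393, 3.115, 0.0]
force: [-0.7, 1.5, 5.6]
width: 0.613
grip_force: 61.9
```

Emit:
drive_tool(
  rows=[
    {"x": 0,"y": 0,"z": -0.015,"roll": 0,"grip": 0.4},
    {"x": 0,"y": 0,"z": -0.035,"roll": 0,"grip": 0.4},
    {"x": 0,"y": 0,"z": -0.04,"roll": 0,"grip": 0.4},
    {"x": 0,"y": 0,"z": -0.03,"roll": 0,"grip": 0.4},
    {"x": 0,"y": 0,"z": 0,"roll": 0,"grip": 0.4},
    {"x": 0,"y": 0,"z": 0,"roll": 0,"grip": 0.4},
  ],
)

```text
t: 7.12
eef_pos: [0.4932, -0.3422, 0.1392]
orientation: [-0.392, -3.115, -0.002]
force: [-0.5, 0.5, -5.6]
width: 0.608
grip_force: 64.9
```

Emit:
drive_tool(
  rows=[
    {"x": 0.005,"y": 0.02,"z": 0,"roll": 0,"grip": 0.4},
    {"x": 0.01,"y": 0.05,"z": 0,"roll": 0,"grip": 0.4},
    {"x": 0.01,"y": 0.05,"z": 0,"roll": 0,"grip": 0.4},
    {"x": 0.01,"y": 0.05,"z": 0,"roll": 0,"grip": 0.4},
    {"x": 0.01,"y": 0.05,"z": 0,"roll": 0,"grip": 0.4},
    {"x": 0.01,"y": 0.05,"z": 0,"roll": 0,"grip": 0.4},
    {"x": 0.01,"y": 0.05,"z": 0,"roll": 0,"grip": 0.4},
    {"x": 0.01,"y": 0.05,"z": 0,"roll": 0,"grip": 0.4},
    {"x": 0.01,"y": 0.05,"z": 0,"roll": 0,"grip": 0.4},
    {"x": 0.01,"y": 0.045,"z": 0,"roll": 0,"grip": 0.4},
    {"x": 0.01,"y": 0.0354,"z": 0,"roll": 0,"grip": 0.4},
    {"x": 0,"y": 0,"z": 0,"roll": 0,"grip": 0.4},
  ],
)

```text
t: 8.62
eef_pos: [0.5147, 0.1715, 0.1383]
orientation: [-0.383, -3.115, 0.001]
force: [0.7, -1.0, -6.2]
width: 0.612
grip_force: 65.0
```

Emit:
drive_tool(
  rows=[
    {"x": 0,"y": 0,"z": 0,"roll": 0,"grip": 0.4},
    {"x": 0,"y": 0,"z": 0,"roll": 0,"grip": 0.4},
  ],
)

```text
t: 8.88
eef_pos: [0.5161, 0.1663, 0.1397]
orientation: [-0.396, -3.116, 0.002]
force: [-0.8, -0.2, -5.2]
width: 0.613
grip_force: 65.0
```

```bash
python3 look.py w4 ring=.012
python3 - <<'E'
import cv2,pickle
from h import *
c,o=pickle.load(open("w4.pkl","rb"));p=cv2.imread("pics/w4.png");d=np.load("w4d.npy");hsv=cv2.cvtColor(p,cv2.COLOR_BGR2HSV)
print(tool(np.array([.517,.1677,0])-o["eef_pos"]))
m=cv2.inRange(hsv,(12,110,50),(35,255,255));n,l,s,ce=cv2.connectedComponentsWithStats(m)
for k in range(1,n):
  if s[k][4]>60:
    ys,xs=np.nonzero(l==k);P=np.array([ray(c,(x,y))[0]+ray(c,(x,y))[1]*d[y,x] for x,y in zip(xs,ys) if d[y,x]>0]);print(s[k],np.percentile(P,[2,50,98],axis=0).round(4).tolist())
E
```

```text
8.875 [0.51614018 0.16629236 0.1397437 ] [-3.95850074e-01 -3.11576352e+00  1.66444191e-03]
ring 0.84 [254.6 184.3] [0.5169 0.1695 0.012 ]
[-0.00051573  0.00164099  0.13974285]
[ 435   60   77   51 3253] [[0.4593, 0.3497, 0.0046], [0.4758, 0.3593, 0.0407], [0.4947, 0.3772, 0.061]]
[  192   150   119   170 10983] [[0.49, 0.1413, 0.0119], [0.5099, 0.1684, 0.1667], [0.5396, 0.1934, 0.1681]]
[362 331  27  20 329] [[0.7153, 0.2435, 0.0063], [0.7221, 0.2526, 0.017], [0.7335, 0.2643, 0.0202]]
```

View pics/w4.png

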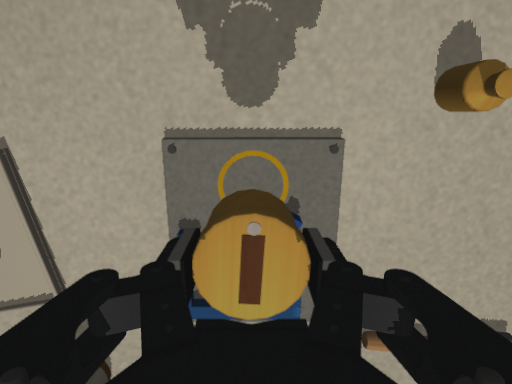

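The capsule is held upright. Its lid is at (251,265) and the ring arc shows at (253,150–190). I'll fit both to get the relative offset.

Run:
```python
import cv2,pickle
from h import *
c,o=pickle.load(open("w4.pkl","rb"));p=cv2.imread("pics/w4.png");d=np.load("w4d.npy");hsv=cv2.cvtColor(p,cv2.COLOR_BGR2HSV)
m=cv2.inRange(hsv,(12,110,50),(35,255,255))
def circ(q):
    s=np.linalg.lstsq(np.c_[2*q,np.ones(len(q))],(q**2).sum(1),rcond=None)[0];return s[:2],np.sqrt(s[2]+s[:2]@s[:2])
r=m.copy();r[:148]=0;r[192:]=0;r[:,:214]=0;r[:,292:]=0;r[d>.24]=r[d>.24]
ys,xs=np.nonzero(r);Q=np.array([ray(c,(x,y))[0]+ray(c,(x,y))[1]*d[y,x] for x,y in zip(xs,ys)])
q=np.array([onz(c,(x,y),.012)[:2] for x,y in zip(xs,ys)])[Q[:,2]<.03]*1e3
for _ in range(3):
    ce,R=circ(q);q=q[abs(np.hypot(*(q-ce).T)-R)<3.5]
print("ring",len(q),ce,R);ring=ce
ys,xs=np.nonzero(m);k=(ys>180)&(xs>185)&(xs<320);xs,ys=xs[k],ys[k]
Q=np.array([ray(c,(x,y))[0]+ray(c,(x,y))[1]*d[y,x] for x,y in zip(xs,ys)]);t=Q[:,2]>.165;zt=np.median(Q[t,2]);print("lid z",zt)
L=np.zeros_like(m);L[ys[t],xs[t]]=255;ct,_=cv2.findContours(L,cv2.RETR_EXTERNAL,cv2.CHAIN_APPROX_NONE)
b=np.array([onz(c,u,zt)[:2] for u in cv2.convexHull(max(ct,key=len))[:,0].astype(float)])*1e3
for _ in range(3):
    ce,R=circ(b);b=b[abs(np.hypot(*(b-ce).T)-R)<1.2]
print("lid",len(b),ce,R,"tcp",o["eef_pos"]*1e3 if hasattr(o["eef_pos"],'shape') else o["eef_pos"]);print("shift tool mm",tool(np.r_[ring-ce,0]))
```

```text
ring 666 [517.33548168 167.45752099] 31.389754058855683
lid z 0.16691954038102919
lid 40 [515.92512647 166.27264217] 26.44375883216563 tcp [516.14017735 166.29235926 139.74370488]
shift tool mm [-1.06946691e+00  1.49975973e+00 -9.45392616e-04]
```

Emit:
drive_tool(
  rows=[
    {"x": 0,"y": 0,"z": 0.03,"roll": 0,"grip": 0.4},
    {"x": 0,"y": 0,"z": 0.035,"roll": 0,"grip": 0.4},
    {"x": 0,"y": 0,"z": 0.025,"roll": 0,"grip": 0.4},
    {"x": 0,"y": 0,"z": 0.007,"roll": 0,"grip": 0.4},
    {"x": 0,"y": 0,"z": 0,"roll": 0,"grip": 0.4},
    {"x": 0,"y": 0,"z": 0,"roll": 0,"grip": 0.4},
    {"x": 0,"y": 0,"z": 0,"roll": 0,"grip": 0.4},
    {"x": 0,"y": 0,"z": 0,"roll": 0,"grip": 0.4},
    {"x": 0,"y": 0,"z": 0,"roll": 0,"grip": 0.4},
  ],
)

```text
t: 10.1
eef_pos: [0.5165, 0.1679, 0.0435]
orientation: [0.393, 3.117, 0.0]
force: [0.3, 0.6, -5.9]
width: 0.607
grip_force: 65.0
```

Run:
```python
from h import *
o=robot.get_obs();print(o["eef_pos"],o["force"],tool(np.array([.5175,.1675,.03])-o["eef_pos"]))
```

```text
[0.516468   0.16790596 0.04354391] [ 0.2655573   0.5568498  -5.85173163] [-0.00109632 -0.00014216  0.01354419]
```

Emit:
drive_tool(
  rows=[
    {"x": -0.001,"y": 0,"z": 0.009,"roll": 0,"grip": 0.4},
    {"x": 0,"y": 0,"z": 0.004,"roll": 0,"grip": 0.4},
    {"x": 0,"y": 0,"z": 0.001,"roll": 0,"grip": 0.4},
    {"x": 0,"y": 0,"z": 0,"roll": 0,"grip": 0.4},
    {"x": 0,"y": 0,"z": 0,"roll": 0,"grip": 0.4},
  ],
)

```text
t: 10.72
eef_pos: [0.5174, 0.1675, 0.0294]
orientation: [0.393, 3.117, 0.0]
force: [0.1, 0.1, -4.5]
width: 0.613
grip_force: 65.0
```

Emit:
drive_tool(
  rows=[
    {"x": 0,"y": 0,"z": 0.001,"roll": 0,"grip": 0.4},
    {"x": 0,"y": 0,"z": 0,"roll": 0,"grip": 0.4},
    {"x": 0,"y": 0,"z": 0,"roll": 0,"grip": 0.4},
  ],
)

```text
t: 11.1
eef_pos: [0.5175, 0.1676, 0.0285]
orientation: [0.393, 3.117, 0.0]
force: [0.0, -0.4, -2.4]
width: 0.613
grip_force: 65.5
```

Emit:
drive_tool(
  rows=[
    {"x": 0,"y": 0,"z": 0.0004,"roll": 0,"grip": 0.4},
    {"x": 0,"y": 0,"z": 0,"roll": 0,"grip": 0.4},
    {"x": 0,"y": 0,"z": 0,"roll": 0,"grip": 0.68},
    {"x": 0,"y": 0,"z": 0,"roll": 0,"grip": 0.8},
    {"x": 0,"y": 0,"z": 0,"roll": 0,"grip": 0.88},
    {"x": 0,"y": 0,"z": 0,"roll": 0,"grip": 0.88},
    {"x": 0,"y": 0,"z": 0,"roll": 0,"grip": 0.88},
  ],
)

```text
t: 11.98
eef_pos: [0.5173, 0.1675, 0.0278]
orientation: [-0.393, -3.117, 0.0]
force: [-0.1, -0.6, 0.0]
width: 0.878
grip_force: 0.0
```

Emit:
drive_tool(
  rows=[
    {"x": 0,"y": 0,"z": -0.02,"roll": 0,"grip": 0.88},
    {"x": 0,"y": 0,"z": -0.035,"roll": 0,"grip": 0.88},
    {"x": 0.03,"y": 0,"z": -0.03,"roll": 0,"grip": 0.5},
    {"x": 0.05,"y": 0,"z": -0.02,"roll": 0,"grip": 0},
    {"x": 0,"y": 0,"z": 0,"roll": 0,"grip": 0},
    {"x": 0,"y": 0,"z": 0,"roll": 0,"grip": 0},
    {"x": 0,"y": 0,"z": 0,"roll": 0,"grip": 0},
  ],
)

```text
t: 12.85
eef_pos: [0.4406, 0.1869, 0.1326]
orientation: [0.395, 3.116, -0.001]
force: [0.5, 0.8, -0.5]
width: 0.003
grip_force: 0.0
```

```bash
python3 look.py w5 gold_center=.034 ring=.012
```

```text
12.85 [0.44059044 0.18688906 0.13262609] [ 3.94573192e-01  3.11634510e+00 -9.13189172e-04]
```

View pics/w5.png

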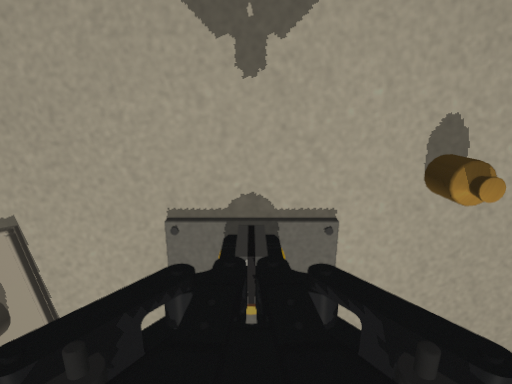

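Closed fingers hide the capsule here; their tip is at (251,235). I'll confirm the placement numerically with the fixed cameras.

```bash
cat > chk.py <<'E'
from h import *
a=np.radians(-14.4);ring=np.array([.5174,.1675])
def st(w): v=np.array(w[:2])-ring;return np.array([np.cos(a)*v[0]+np.sin(a)*v[1],-np.sin(a)*v[0]+np.cos(a)*v[1]])*1e3+[-55,0]
if __name__=="__main__":
  for n in("top","scene"):
    p,d=viewer.snapshot(n);c=viewer.get_calibration(n)
    m=cv2.inRange(cv2.cvtColor(p,cv2.COLOR_RGB2HSV),(12,110,60),(32,255,255))
    ys,xs=np.nonzero(m);Q=np.array([ray(c,(x,y))[0]+ray(c,(x,y))[1]*d[y,x] for x,y in zip(xs,ys)])
    k=(np.hypot(Q[:,0]-.55,Q[:,1]-.16)<.1)&(Q[:,2]>.05)
    print(n,k.sum(),Q[k].mean(0),"stage",st(Q[k].mean(0)),"extent mid",st((Q[k].min(0)+Q[k].max(0))/2),"z",Q[k][:,2].max())
  o=robot.get_obs();print("tcp stage",st(o["eef_pos"]),o["eef_pos"][2],o["t"])
E
python3 chk.py
```

```text
top 645 [0.49145966 0.1700538  0.27148713] stage [-80.76047826  -3.97752949] extent mid [-76.87263945   2.29552901] z 0.5423763754483923
scene 897 [0.48656622 0.17864683 0.34345144] stage [-87.63718165   3.12858238] extent mid [-76.58397669  11.7319985 ] z 0.540466335806763
tcp stage [-134.64546684   -0.40558298] 0.13255254778271555 13.1
```

Emit:
drive_tool(
  rows=[
    {"x": 0,"y": 0,"z": 0.03,"roll": 0,"grip": 0},
    {"x": 0,"y": 0,"z": 0.035,"roll": 0,"grip": 0},
    {"x": 0,"y": 0,"z": 0.03,"roll": 0,"grip": 0},
    {"x": 0,"y": 0,"z": 0.012,"roll": 0,"grip": 0},
    {"x": 0,"y": 0,"z": 0,"roll": 0,"grip": 0},
    {"x": 0,"y": 0,"z": 0,"roll": 0,"grip": 0},
    {"x": 0,"y": 0,"z": 0,"roll": 0,"grip": 0},
  ],
)

```text
t: 13.98
eef_pos: [0.4405, 0.1878, 0.0268]
orientation: [0.393, 3.116, 0.002]
force: [-0.1, 0.0, -0.1]
width: -0.001
grip_force: 0.0
```

```bash
python3 chk.py
```

```text
top 470 [0.50071915 0.17156234 0.15729107] stage [-72.1670495   -0.21364744] extent mid [-76.56091722   1.05064947] z 0.43614111375506814
scene 738 [0.48835172 0.18010365 0.24319626] stage [-86.27007123   4.98366852] extent mid [-78.15449993  14.00267587] z 0.44364427668208917
tcp stage [-134.7962308     0.43606153] 0.02661645685906691 14.075
```

```bash
sed -i 's/(Q\[:,2\]>.05)/(abs(Q[:,2]-.056)<.006)/' chk.py; python3 chk.py
```

```text
top 339 [0.51584273 0.16645196 0.05569835] stage [-56.24771046  -1.40239256] extent mid [-56.64289359  -0.13924122] z 0.06162795384373565
scene 217 [0.52236978 0.16549247 0.05605622] stage [-49.68710124  -0.70852871] extent mid [-53.16824326  -1.82147893] z 0.06010413620962962
tcp stage [-134.96514704    0.263801  ] 0.026324353402376672 14.175
```

Emit:
drive_tool(
  rows=[
    {"x": -0.01,"y": 0,"z": 0.004,"roll": 0,"grip": 0},
    {"x": -0.012,"y": 0,"z": 0,"roll": 0,"grip": 0},
    {"x": -0.008,"y": 0,"z": 0,"roll": 0,"grip": 0},
    {"x": -0.004,"y": 0,"z": 0,"roll": 0,"grip": 0},
    {"x": 0,"y": 0,"z": 0,"roll": 0,"grip": 0},
    {"x": 0,"y": 0,"z": 0,"roll": 0,"grip": 0},
  ],
)

```text
t: 14.92
eef_pos: [0.4724, 0.179, 0.0218]
orientation: [-0.393, -3.117, 0.0]
force: [-0.4, -0.3, 0.2]
width: 0.003
grip_force: 0.0
```

```bash
python3 chk.py
```

```text
top 153 [0.51834997 0.15446307 0.05579673] stage [-50.83772108 -12.39110289] extent mid [-51.54358329 -11.25147008] z 0.06174732121549753
scene 226 [0.52233895 0.1656396  0.05597289] stage [-49.75355501  -0.57368444] extent mid [-56.76589977  -2.76184214] z 0.059328842699596374
tcp stage [-1.01419706e+02  4.70844524e-02] 0.021871196602990986 15.025
```

Emit:
drive_tool(
  rows=[
    {"x": -0.002,"y": 0,"z": 0,"roll": 0,"grip": 0},
    {"x": -0.003,"y": 0,"z": 0,"roll": 0,"grip": 0},
    {"x": -0.003,"y": 0,"z": 0,"roll": 0,"grip": 0},
    {"x": -0.003,"y": 0,"z": 0,"roll": 0,"grip": 0},
    {"x": -0.004,"y": 0,"z": 0,"roll": 0,"grip": 0},
    {"x": -0.004,"y": 0,"z": 0,"roll": 0,"grip": 0},
    {"x": -0.004,"y": 0,"z": 0,"roll": 0,"grip": 0},
    {"x": -0.004,"y": 0,"z": 0,"roll": 0,"grip": 0},
    {"x": -0.004,"y": 0,"z": 0,"roll": 0,"grip": 0},
    {"x": -0.004,"y": 0,"z": 0,"roll": 0,"grip": 0},
    {"x": -0.003,"y": 0,"z": 0,"roll": 0,"grip": 0},
    {"x": -0.002,"y": 0,"z": 0,"roll": 0,"grip": 0},
  ],
)

```text
t: 16.52
eef_pos: [0.5117, 0.169, 0.0219]
orientation: [-0.393, -3.117, -0.0]
force: [-2.1, 0.7, -1.1]
width: 0.002
grip_force: 1.1
```

```bash
python3 chk.py; python3 look.py w6 gold_center=.034 >/dev/null
```

```text
top 89 [0.54831324 0.14213384 0.05573209] stage [-18.74964501 -16.88142768] extent mid [-18.5846239  -17.47882256] z 0.06160724417234964
scene 233 [0.55174381 0.15852447 0.05606244] stage [-19.50304104  -0.15258857] extent mid [-25.1290051   -2.04149001] z 0.05907309740423383
tcp stage [-6.06526729e+01  6.90215553e-03] 0.021961580000071118 16.625
```

View pics/w6.png

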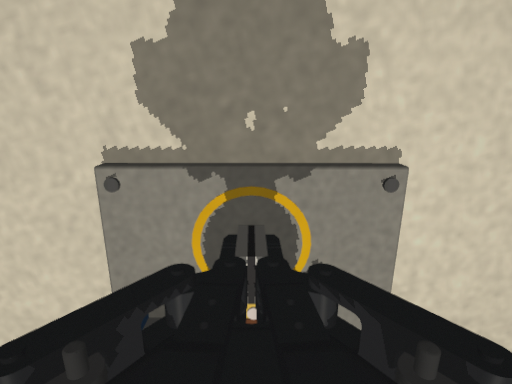

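The capsule is out of the ring (ring at (251,240), fingers over it) and sliding straight along the stage at about 2 N. I'll continue through the roller.

Emit:
drive_tool(
  rows=[
    {"x": -0.002,"y": 0,"z": 0,"roll": 0,"grip": 0},
    {"x": -0.002,"y": 0,"z": 0,"roll": 0,"grip": 0},
    {"x": -0.002,"y": 0,"z": 0,"roll": 0,"grip": 0},
    {"x": -0.002,"y": 0,"z": 0,"roll": 0,"grip": 0},
    {"x": -0.002,"y": 0,"z": 0,"roll": 0,"grip": 0},
    {"x": -0.002,"y": 0,"z": 0,"roll": 0,"grip": 0},
  ],
)

```text
t: 17.48
eef_pos: [0.5224, 0.1668, 0.0219]
orientation: [-0.391, -3.115, -0.001]
force: [-4.9, 2.8, 4.2]
width: -0.003
grip_force: 3.2
```

Emit:
drive_tool(
  rows=[
    {"x": -0.002,"y": 0,"z": 0,"roll": 0,"grip": 0},
    {"x": -0.002,"y": 0,"z": 0,"roll": 0,"grip": 0},
    {"x": -0.002,"y": 0,"z": 0,"roll": 0,"grip": 0},
    {"x": -0.002,"y": 0,"z": 0,"roll": 0,"grip": 0},
    {"x": -0.002,"y": 0,"z": 0,"roll": 0,"grip": 0},
  ],
)

```text
t: 18.1
eef_pos: [0.5316, 0.1639, 0.0218]
orientation: [-0.392, -3.115, -0.0]
force: [-7.4, 2.4, 6.1]
width: 0.002
grip_force: 3.9
```

Emit:
drive_tool(
  rows=[
    {"x": -0.002,"y": 0,"z": 0,"roll": 0,"grip": 0},
    {"x": -0.002,"y": 0,"z": 0,"roll": 0,"grip": 0},
    {"x": -0.002,"y": 0,"z": 0,"roll": 0,"grip": 0},
    {"x": -0.002,"y": 0,"z": 0,"roll": 0,"grip": 0},
  ],
)

```text
t: 18.6
eef_pos: [0.5397, 0.1617, 0.0219]
orientation: [-0.392, -3.115, 0.0]
force: [-6.9, 0.8, 5.1]
width: -0.001
grip_force: 3.3
```

```bash
python3 chk.py
```

```text
top 63 [0.57713442 0.13475616 0.0550631 ] stage [ 11.00081219 -16.85978259] extent mid [ 11.97475812 -16.94016311] z 0.06152867451009514
scene 249 [0.58063029 0.15283919 0.05579542] stage [9.88979367 1.52452146] extent mid [ 2.68321417 -0.5101559 ] z 0.05871362467123997
tcp stage [-31.54018178  -0.10156359] 0.021841516764036648 18.7
```

Emit:
drive_tool(
  rows=[
    {"x": -0.002,"y": 0,"z": 0,"roll": 0,"grip": 0},
    {"x": -0.002,"y": 0,"z": 0,"roll": 0,"grip": 0},
    {"x": -0.002,"y": 0,"z": 0,"roll": 0,"grip": 0},
    {"x": -0.001,"y": 0,"z": 0,"roll": 0,"grip": 0},
    {"x": -0.001,"y": 0,"z": 0,"roll": 0,"grip": 0},
  ],
)

```text
t: 19.32
eef_pos: [0.5477, 0.1594, 0.0218]
orientation: [-0.393, -3.116, 0.0]
force: [-5.7, 0.1, 4.2]
width: -0.0
grip_force: 2.6
```

Emit:
drive_tool(
  rows=[
    {"x": -0.0015,"y": 0,"z": 0,"roll": 0,"grip": 0},
    {"x": -0.0015,"y": 0,"z": 0,"roll": 0,"grip": 0},
    {"x": -0.001,"y": 0,"z": 0,"roll": 0,"grip": 0},
    {"x": -0.001,"y": 0,"z": 0,"roll": 0,"grip": 0},
    {"x": 0,"y": 0,"z": 0,"roll": 0,"grip": 0},
  ],
)

```text
t: 19.95
eef_pos: [0.5533, 0.158, 0.0218]
orientation: [0.393, 3.117, -0.001]
force: [-3.9, -0.9, 1.7]
width: 0.003
grip_force: 1.8
```

```bash
python3 chk.py
```

```text
top 55 [0.59021584 0.13062504 0.05525212] stage [ 24.69862339 -17.60790548] extent mid [ 24.48583021 -17.9199448 ] z 0.06169196555267975
scene 264 [0.59295995 0.14954313 0.05576766] stage [22.65178555  1.39826926] extent mid [15.68580854 -0.38015488] z 0.05910468169505012
tcp stage [-17.91403696  -0.21489166] 0.021796617211657175 20.05
```

Emit:
drive_tool(
  rows=[
    {"x": -0.001,"y": 0,"z": 0,"roll": 0,"grip": 0},
    {"x": -0.001,"y": 0,"z": 0,"roll": 0,"grip": 0},
    {"x": -0.001,"y": 0,"z": 0,"roll": 0,"grip": 0},
    {"x": -0.001,"y": 0,"z": 0,"roll": 0,"grip": 0},
  ],
)

```text
t: 20.55
eef_pos: [0.5572, 0.1573, 0.0218]
orientation: [0.393, 3.117, -0.0]
force: [-3.5, -0.7, 0.2]
width: 0.001
grip_force: 1.5
```

Emit:
drive_tool(
  rows=[
    {"x": -0.001,"y": 0,"z": 0,"roll": 0,"grip": 0},
    {"x": -0.001,"y": 0,"z": 0,"roll": 0,"grip": 0},
    {"x": -0.0005,"y": 0,"z": 0,"roll": 0,"grip": 0},
  ],
)

```text
t: 20.92
eef_pos: [0.5596, 0.1568, 0.0218]
orientation: [0.393, 3.117, 0.0]
force: [-3.3, -0.5, -0.9]
width: 0.003
grip_force: 1.4
```

Emit:
drive_tool(
  rows=[
    {"x": -0.0005,"y": 0,"z": 0,"roll": 0,"grip": 0},
    {"x": -0.0005,"y": 0,"z": 0,"roll": 0,"grip": 0},
    {"x": 0,"y": 0,"z": 0,"roll": 0,"grip": 0},
  ],
)

```text
t: 21.3
eef_pos: [0.5608, 0.1566, 0.022]
orientation: [0.393, 3.116, 0.0]
force: [-2.1, -0.4, -0.8]
width: 0.002
grip_force: 1.0
```

Emit:
drive_tool(
  rows=[
    {"x": -0.0007,"y": 0,"z": 0,"roll": 0,"grip": 0},
    {"x": -0.0007,"y": 0,"z": 0,"roll": 0,"grip": 0},
    {"x": 0,"y": 0,"z": 0,"roll": 0,"grip": 0},
  ],
)

```text
t: 21.68
eef_pos: [0.5621, 0.1562, 0.022]
orientation: [0.393, 3.116, 0.0]
force: [-1.5, -0.1, -0.6]
width: 0.0
grip_force: 0.7
```

Emit:
drive_tool(
  rows=[
    {"x": -0.0005,"y": 0,"z": 0,"roll": 0,"grip": 0},
    {"x": -0.0005,"y": 0,"z": 0,"roll": 0,"grip": 0},
    {"x": 0,"y": 0,"z": 0,"roll": 0,"grip": 0},
  ],
)

```text
t: 22.05
eef_pos: [0.5629, 0.156, 0.022]
orientation: [0.393, 3.117, 0.0]
force: [-1.8, -0.1, 0.6]
width: 0.002
grip_force: 1.0
```

Emit:
drive_tool(
  rows=[
    {"x": -0.0005,"y": 0,"z": 0,"roll": 0,"grip": 0},
    {"x": -0.0005,"y": 0,"z": 0,"roll": 0,"grip": 0},
    {"x": 0,"y": 0,"z": 0,"roll": 0,"grip": 0},
  ],
)

```text
t: 22.42
eef_pos: [0.5638, 0.1557, 0.022]
orientation: [0.393, 3.117, 0.0]
force: [-2.8, -0.2, 1.2]
width: -0.004
grip_force: 1.4
```

Emit:
drive_tool(
  rows=[
    {"x": -0.0005,"y": 0,"z": 0,"roll": 0,"grip": 0},
    {"x": -0.0005,"y": 0,"z": 0,"roll": 0,"grip": 0},
    {"x": 0,"y": 0,"z": 0,"roll": 0,"grip": 0},
  ],
)

```text
t: 22.8
eef_pos: [0.5638, 0.1558, 0.0218]
orientation: [-0.392, -3.115, -0.0]
force: [-6.6, 0.5, 5.2]
width: -0.001
grip_force: 3.0
```

Emit:
drive_tool(
  rows=[
    {"x": -0.0005,"y": 0,"z": 0,"roll": 0,"grip": 0},
    {"x": 0,"y": 0,"z": 0,"roll": 0,"grip": 0},
    {"x": 0,"y": 0,"z": 0,"roll": 0,"grip": 0},
  ],
)

```text
t: 23.18
eef_pos: [0.5639, 0.1557, 0.0217]
orientation: [-0.392, -3.114, -0.0]
force: [-7.3, 1.2, 4.3]
width: -0.002
grip_force: 3.6
```

```bash
python3 chk.py
```

```text
top 64 [0.60007775 0.12700261 0.05523876] stage [ 35.15157215 -18.66397238] extent mid [ 35.04985502 -19.03391558] z 0.060818353225620125
scene 265 [0.60286527 0.14466054 0.05587959] stage [33.46016187 -0.86756808] extent mid [27.29989559 -2.30088109] z 0.058794254435342364
tcp stage [-7.06588314  0.1930029 ] 0.02176670317865144 23.275
```

The motion has stalled and force is rising, which means the pins have been reached. I'll seat it with small steps.

Emit:
drive_tool(
  rows=[
    {"x": -0.0004,"y": 0,"z": 0,"roll": 0,"grip": 0},
    {"x": 0,"y": 0,"z": 0,"roll": 0,"grip": 0},
    {"x": 0,"y": 0,"z": 0,"roll": 0,"grip": 0},
  ],
)

```text
t: 23.65
eef_pos: [0.5639, 0.1558, 0.0218]
orientation: [-0.391, -3.114, -0.0]
force: [-8.6, 1.6, 6.7]
width: -0.001
grip_force: 4.3
```

Emit:
drive_tool(
  rows=[
    {"x": -0.0003,"y": 0,"z": 0,"roll": 0,"grip": 0},
    {"x": 0,"y": 0,"z": 0,"roll": 0,"grip": 0},
    {"x": 0,"y": 0,"z": 0,"roll": 0,"grip": 0},
  ],
)

```text
t: 24.02
eef_pos: [0.5639, 0.1558, 0.0217]
orientation: [-0.391, -3.113, -0.0]
force: [-10.1, 0.8, 6.1]
width: -0.003
grip_force: 4.6
```

Emit:
drive_tool(
  rows=[
    {"x": -0.0004,"y": 0,"z": 0,"roll": 0,"grip": 0},
    {"x": 0,"y": 0,"z": 0,"roll": 0,"grip": 0},
    {"x": 0,"y": 0,"z": 0,"roll": 0,"grip": 0},
  ],
)

```text
t: 24.4
eef_pos: [0.564, 0.1558, 0.0216]
orientation: [-0.391, -3.113, -0.0]
force: [-10.8, 1.6, 6.6]
width: 0.001
grip_force: 5.1
```

Emit:
drive_tool(
  rows=[
    {"x": -0.0002,"y": 0,"z": 0,"roll": 0,"grip": 0},
    {"x": 0,"y": 0,"z": 0,"roll": 0,"grip": 0},
    {"x": 0,"y": 0,"z": 0,"roll": 0,"grip": 0},
  ],
)

```text
t: 24.78
eef_pos: [0.564, 0.1558, 0.0216]
orientation: [-0.391, -3.112, -0.0]
force: [-10.8, 2.4, 7.5]
width: -0.002
grip_force: 5.5
```

Emit:
drive_tool(
  rows=[
    {"x": -0.0004,"y": 0,"z": 0,"roll": 0,"grip": 0},
    {"x": 0,"y": 0,"z": 0,"roll": 0,"grip": 0},
    {"x": 0,"y": 0,"z": 0,"roll": 0,"grip": 0},
  ],
)

```text
t: 25.15
eef_pos: [0.564, 0.1558, 0.0215]
orientation: [-0.391, -3.112, -0.0]
force: [-12.0, 1.9, 9.4]
width: -0.001
grip_force: 5.9
```

Emit:
drive_tool(
  rows=[
    {"x": -0.0002,"y": 0,"z": 0,"roll": 0,"grip": 0},
    {"x": 0,"y": 0,"z": 0,"roll": 0,"grip": 0},
    {"x": 0,"y": 0,"z": 0,"roll": 0,"grip": 0},
  ],
)

```text
t: 25.52
eef_pos: [0.564, 0.1558, 0.0215]
orientation: [-0.39, -3.111, -0.0]
force: [-12.5, 2.2, 8.8]
width: 0.001
grip_force: 6.3
```

Emit:
drive_tool(
  rows=[
    {"x": -0.0004,"y": 0,"z": 0,"roll": 0,"grip": 0},
    {"x": 0,"y": 0,"z": 0,"roll": 0,"grip": 0},
    {"x": 0,"y": 0,"z": 0,"roll": 0,"grip": 0},
  ],
)

```text
t: 25.9
eef_pos: [0.5641, 0.1558, 0.0215]
orientation: [-0.39, -3.111, -0.0]
force: [-12.7, 1.8, 10.2]
width: 0.0
grip_force: 6.8
```

Run:
```python
from h import *
F=[]
for _ in range(4): viewer.snapshot("scene"); F.append(robot.get_obs()["force"])
F=np.mean(F,0);print(F,"along x",-F@[.9686,-.2487,0],"y",F@[.2487,.9686,0])
```

```text
[-13.7589215    2.32813733   8.99425071] along x 13.905899121170734 y -1.1668099605813818
```

Emit:
drive_tool(
  rows=[
    {"x": -0.0001,"y": 0,"z": 0,"roll": 0,"grip": 0},
    {"x": 0,"y": 0,"z": 0,"roll": 0,"grip": 0},
    {"x": 0,"y": 0,"z": 0,"roll": 0,"grip": 0},
  ],
)

```text
t: 26.48
eef_pos: [0.564, 0.1558, 0.0215]
orientation: [-0.39, -3.111, -0.0]
force: [-13.5, 2.7, 8.9]
width: -0.002
grip_force: 7.0
```

Emit:
drive_tool(
  rows=[
    {"x": 0.001,"y": 0,"z": 0,"roll": 0,"grip": 0},
    {"x": 0.002,"y": 0,"z": 0,"roll": 0,"grip": 0},
    {"x": 0.005,"y": 0,"z": 0,"roll": 0,"grip": 0},
    {"x": 0.01,"y": 0,"z": 0,"roll": 0,"grip": 0},
    {"x": 0.02,"y": 0,"z": 0,"roll": 0,"grip": 0},
    {"x": 0.03,"y": 0,"z": -0.03,"roll": 0,"grip": 0},
    {"x": 0.03,"y": 0,"z": -0.05,"roll": 0,"grip": 0.5},
    {"x": 0.01,"y": 0,"z": -0.05,"roll": 0,"grip": 1},
    {"x": 0,"y": 0,"z": -0.04,"roll": 0,"grip": 1},
    {"x": 0,"y": 0,"z": 0,"roll": 0,"grip": 1},
    {"x": 0,"y": 0,"z": 0,"roll": 0,"grip": 1},
    {"x": 0,"y": 0,"z": 0,"roll": 0,"grip": 1},
  ],
)

```text
t: 27.98
eef_pos: [0.4622, 0.1812, 0.1908]
orientation: [-0.393, -3.116, 0.002]
force: [1.2, 0.8, 0.6]
width: 0.997
grip_force: 0.0
```

```bash
python3 chk.py; python3 look.py w7 gold_center=.034
python3 - <<'E'
import cv2
p=cv2.imread("pics/w7.png");cv2.imwrite("pics/w7c.png",cv2.resize(p[130:380,130:400],None,fx=2.2,fy=2.2,interpolation=cv2.INTER_CUBIC))
E
```

```text
top 345 [0.59750853 0.14638403 0.05561493] stage [27.84310006 -0.53038702] extent mid [28.2609108  -0.46643708] z 0.060304505162757094
scene 262 [0.6040349  0.14460207 0.05604501] stage [34.60758491 -0.63332404] extent mid [31.49649357 -1.18541318] z 0.05945106017895341
tcp stage [-111.59776552   -0.47566263] 0.1908964391251876 28.075
28.075 [0.46246206 0.18111457 0.19089644] [-3.93241628e-01 -3.11566804e+00  2.28415271e-03]
gold_center 0.6 [252.1 296.7] [0.6024 0.1465 0.034 ]
```

View pics/w7c.png

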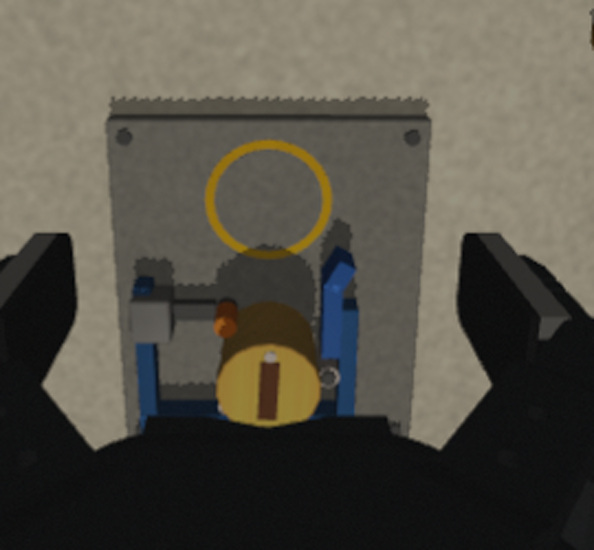

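The capsule is upright between both pins and the roller is behind it (crop: lid (268,385), roller (226,318), pin (329,378)). Its stage position is about x = 29 mm, y = 0, matching the pin geometry. It was seated at 13.9 N, so I'll hand in.

```bash
python3 -c "
from workcell import job
print(job.hand_in())"
```

```text
the job is handed in; nothing more can be done
None
```

The gold capsule was set upright in the yellow ring, released and nudged past the roller to the pins with about 14 N of push; the arm backed off and the job is handed in at about 28 s, though contact with both pins is judged from the push force and camera position (stage x ≈ 29 mm, y ≈ 0), not seen directly.

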